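# Shut the photoreactor and hold its lamp key on

### The arm

A 6-joint arm with a two-finger parallel gripper is mounted at the origin on the work surface; the furniture and walls round the work are solid. World frame = base frame: x ahead of the robot, y to its left, z up, the work surface at z = 0. Lengths are in m, angles in rad, forces in N, time in s.
With the tool pointing down it reaches from about 0.25 to 0.775 m from the base axis. Payload 4 kg.
Tool frame: the origin (TCP) lies on the centre line of the jaws, within the pads' length; the fingertips stand 25 mm ahead of it and the grasp point (between the pads) lies 6 mm ahead of it; z points along the fingers, y is the line along which they close (so a half turn about z gives the same grasp; the last joint's range is limited). The gripper opens to 85 mm and grips with 20 to 120 N. Pads are 22 mm wide; open, the fingers measure 114 mm over their backs; the gripper's body (76 mm by 85 mm) begins 54 mm behind the grasp point. The pads swing forward as they close: fully open they stand 13 mm farther back than shut.
Start: joints at [-1.246, 0.087, 1.371, -0, 1.684, -0.103], TCP at [0.228, -0.5, 0.236] pointing down, gripper open.
Joint ranges: [-3.1, 3.1], [-0.76, 2.03], [0.27, 2.55], [-1.08, 4.22], [0.17, 2.65], [-2.57, 2.57]. Speed limits (rad/s): [2.79, 2.79, 3.14, 3.14, 3.14, 3.14].

### API

Orientations are given as a unit quaternion [x, y, z, w].
In Python, from station import env gives the robot as it stands.
- The arm moves only by the tool jog_arm, never from a script. Its argument "deltas" is text: rows parted by semicolons, each of 7 numbers parted by spaces: the shift along the tool's x, y, z in m, then the turn, a rotation vector about the tool's x, y, z in rad, then the closure, from -1 (fully open) to 1 (shut). A call has 1 to 10 rows; each row shifts and turns the commanded pose from where the row before left it, along the tool's axes as they then stand; what a row does not reach is not made up. A row lasts 1/12 s, in which the tool goes at most 41.7 mm and 7.16 degrees, less where a joint would pass 70% of its speed; a pose out of reach is approached as far as the arm can. A call is refused whole if a number of a shift passes 0.0417 or a number of a turn 0.125, either way. A call with a gripper value outside its range is refused whole. The fingers move at their own pace and stop on an object; "squeeze" is the grip in N (left out, the last holds). Time passes only in rows, so rows that do not move let the fingers close. It gives the time, the measured TCP pose, the force, the opening and the grip force at its end, in the units of the state.
- env.state(): the state, without advancing time (a new reading comes with each control period).
- env.camera(name): name is "scene" or "top"; returns a dict with "image" (480x640x3 uint8, red, green, blue), "intrinsics" (3x3 intrinsics, pixels), "T" (4x4, takes a point from camera to world coordinates). Camera axes: x right, y down, z forward; pixel columns grow to the right and rows downward; lengths in m; the calibration is good to about 2 mm. A picture is of the moment at which its call begins. There is no depth.
- env.finish_job(): hands the job in; it is judged then, once.
The state is a dict: "clock": time; "joint_pos": joint angles; "qd": joint speeds; "joint_torque": joint torques, N m; "ee_pos": TCP position; "tcp_rot": TCP orientation; "force": force on the tool from outside, world axes, zero at the start; "ft_torque": the same for the moment, N m; "width": opening from 0.0 (shut) to 1.0 (fully open); "finger_force": force on a finger pad.
Only numpy, scipy, OpenCV 4.12 (cv2) and the standard library are available. Lean on these libraries where they do the work, as an engineer would, in place of code of your own. Each camera call takes 0.05 s, during which the arm holds its last target. There are 200 camera calls.

### The job

The sample vial hangs under the photoreactor's raised lid: wind the crank on its tower clockwise (about two full turns, as far as it goes) so that the lid comes down and shuts the well. Then take the lamp key, the one with the oblong head, from the key stand, push it fully home through the stiff pins of the key switch, and turn it a quarter turn clockwise to its stop; the lamp burns only while the key is held against its return spring, so finish still gripping the key and holding it turned. The lamp must never be switched on with the well open; leave the round-headed key in the stand and the amber bottle, the beaker and the small blue-capped bottle behind the reactor where they stand.

Things in the scene. Friction and masses are not known exactly. Their poses are not given: they have to be found in the camera images.
- reactor: the photoreactor: white housing 140 x 240 mm, 75 mm high, fixed to the worktop. Origin: centre of its underside; x runs to its back, y to its left seen from its vented front, z up. On the deck: key switch at the right, 50 mm from the right end; sample well at the left with a collar 64 mm across (top at z = 100 mm); behind it a tower of two rods and a bridge, 180 mm high
- crank_axis (a point): on the vertical axis of the crank, at the height of the middle of the crank handle (222 mm above the worktop); fixed to the reactor, on top of its tower
- crank_handle (a point): the middle of the crank's upright handle, a black sleeve 19 mm thick and 43 mm tall (z = 199.5 to 242.5 mm), free to spin on its pin, 40 mm from the crank axis. The flat steel crank arm lies below it (top at z = 198 mm). Pinch it from above and lead it round; the crank stays where it is left
- crank (a joint): angle of the crank, rad: 0 = lid fully raised, grows clockwise seen from above to the stop at 13.5 (lid shut). Friction about 0.05 N m
- lid (a joint): how far the lid has come down from its top position, m: 34 mm when it is shut on the collar; driven by the crank's screw, 2.52 mm per rad
- keyhole (a point): centre of the keyhole's mouth, on top of the square 36 mm steel plate of the key switch, 85 mm above the worktop; axes as the reactor's. A slot 15.6 mm long (along y) and 5.6 mm wide (along x) through a fixed plate 8 mm thick; below it a rotor with the same slot turns with the key. Nothing stands within 75 mm of it above the deck
- key_pins (a point): inside the switch, 16 mm below the keyhole: two sticky ball pins in the rotor, one at each end of the slot, 14 and 18 mm below the face, narrow it to about 12 mm until the key's blade pushes them aside. A straight push may jam on them; pushing down lightly while moving the key a millimetre or two to and fro along the slot's length works it past. They stay aside
- key_switch (a joint): angle of the key switch's rotor, rad: 0 = off (slot along the reactor's y), grows clockwise seen from above to the stop at 1.5 (on). A spring turns it back with 0.03 to 0.1 N m. The key has about 0.1 rad of play in the slot. It can be turned only when the key is home, and the key cannot be pulled out while turned
- lamp_key: the lamp key, upright in the stand, blade down, oblong black head. Origin: tip of the blade; z up the key, y across the flat of blade and head. Blade 4 mm thick (x), 14 mm wide (y), z = 0 to 13 mm, tip rounded; thin round shank; collar 18 mm wide with underside at z = 24 mm, resting on the switch's face when home; head 10 mm thick (x), 32 mm wide (y), z = 31 to 61 mm. Same either way round. 35 g
- round_key: another key in the stand with the same blade and collar, told apart by its round disc head, 30 mm across and 10 mm thick; leave it there. Origin and axes as for the lamp key
- key_stand: aluminium block 44 x 124 mm, 30 mm high, with a foot 52 x 132 mm, fixed to the worktop; two slots 72 mm apart along its y hold the two keys (in either order), 24 mm of each blade in the slot and the collars resting on the block's top. Origin: centre of its underside
- bottle_amber: amber glass bottle with black cap, 60 mm across, 102 mm tall, left of the reactor; leave it alone. Origin: centre of its underside
- beaker_100: small glass beaker, 52 mm across, 68 mm tall, left of the reactor; leave it alone. Origin: centre of its underside
- bottle_100a: clear reagent bottle with a blue cap, 56 mm across, 95 mm tall, behind the right end of the reactor; leave it alone. Origin: centre of its underside

How it is judged:
On the way, in this order (a step that is already met when the one before it is completed fails the run):
1. the lid is down on the well (32 mm or more of its 34 mm), the key not yet in the switch (value of joint lid above 0.032 m and distance between lamp_key and keyhole above 0.06 m), for 0.2 s.
2. the lamp key is home in the unturned key switch (tip 22 mm or more below the face) (value of joint lid above 0.032 m and z of lamp_key in the frame of keyhole below -0.022 m and horizontal distance between lamp_key and keyhole below 0.004 m and value of joint key_switch below 0.5 rad), for 0.1 s.
At the end, for the whole second after the job is handed in: The lid is at least 32 mm down (of 34), the lamp key is in the key switch with its tip at least 20.5 mm below the face (24 is home) and the switch is turned at least 1.25 rad (stop at 1.5), held there by the fingers, which still grip the key with more than 3 N; the round key stands in the key stand (value of joint lid above 0.032 m and value of joint key_switch above 1.25 rad and z of lamp_key in the frame of keyhole below -0.0205 m and horizontal distance between lamp_key and keyhole below 0.004 m and contact force between the fingers and lamp_key above 3 N and z of round_key in the frame of key_stand below 0.012 m); the arm keeps its last pose, push and grip.
It fails at once if the lamp is switched on (key switch turned more than 0.6 rad) while the well is open (value of joint key_switch above 0.6 rad and value of joint lid below 0.03 m).
It fails at once if the round key is pulled out of the stand (z of round_key in the frame of key_stand above 0.02 m).
It fails at once if the amber bottle, the beaker or the small bottle behind the reactor is pushed more than 30 mm (distance of any of bottle_amber, beaker_100, bottle_100a from where it was at the start of the episode above 0.03 m).
It also fails if it takes over 64 s, if anything falls off the work surface, if the arm or the gripper's body presses on something with over 40 N, if the wrist force passes 120 N, or if a joint passes its speed limit or range.

## Working session

There is one attempt and no reset: what is moved stays moved. The work goes in short steps, Python scripts to look and compute and a tool call to move; the robot and the scene stay as the last step left them, time stands still between calls to the robot, and variables do not carry over. Pictures are saved under pics/ and viewed, at most 10 in all, crops included, and the job is handed in when it is done.

Besides the shell and the picture viewer there is one more tool, called after "Emit:" by a JSON object that holds its "name" and its "arguments", one argument or row to a line. jog_arm: Moves the arm, as the interface text tells. Its arguments: {"type":"object","properties":{"deltas":{"type":"string"},"squeeze":{"type":"number"}},"required":["deltas"]}

```bash
mkdir -p pics; python3 - <<'E'
from station import env
import cv2,pickle
d={}
for n in("scene","top"):
    c=env.camera(n);d[n]=c;cv2.imwrite(f"pics/{n}0.png",c["image"][:,:,::-1]);print(n,c["intrinsics"],c["T"])
pickle.dump(d,open("c0.pkl","wb"));print(env.state())
E
```

```text
scene [[499.51377816   0.         314.44204442]
 [  0.         499.51377816 241.51768209]
 [  0.           0.           1.        ]] [[-0.88093808 -0.36439071  0.30193958  0.12543458]
 [-0.47322587  0.67519515 -0.56583459  0.5937714 ]
 [ 0.00231673 -0.64135086 -0.76724423  1.02072838]
 [ 0.          0.          0.          1.        ]]
top [[604.87278205   0.         334.02403615]
 [  0.         604.87278205 251.09648427]
 [  0.           0.           1.        ]] [[-0.00788887 -0.99423139  0.10696588  0.37552745]
 [-0.99995374  0.00725485 -0.00631518 -0.03854274]
 [ 0.00550273 -0.10701075 -0.99424264  1.32762361]
 [ 0.          0.          0.          1.        ]]
{'clock': 0.1, 'joint_pos': array([-1.24607724e+00,  8.78674520e-02,  1.37212070e+00,  2.07880918e-05,
        1.68356953e+00, -1.03104001e-01]), 'qd': array([-0.00034347, -0.00157631, -0.00382114,  0.00038164,  0.00153674,
        0.00122577]), 'joint_torque': array([ 2.61818721e-03, -3.53017008e+01, -3.14217997e+01,  1.96586888e-05,
        7.91420782e-03, -9.74550680e-07]), 'ee_pos': array([ 0.22805059, -0.50001522,  0.23465469]), 'tcp_rot': array([ 9.77207317e-01,  2.12284937e-01, -9.83811299e-05, -9.77627326e-04]), 'force': array([-0.78592075,  0.52387195, -0.36213888]), 'ft_torque': array([-0.0102732 ,  0.0319095 , -0.03060316]), 'finger_force': 0.0, 'width': 1.0001265970014768}
```

View pics/scene0.png

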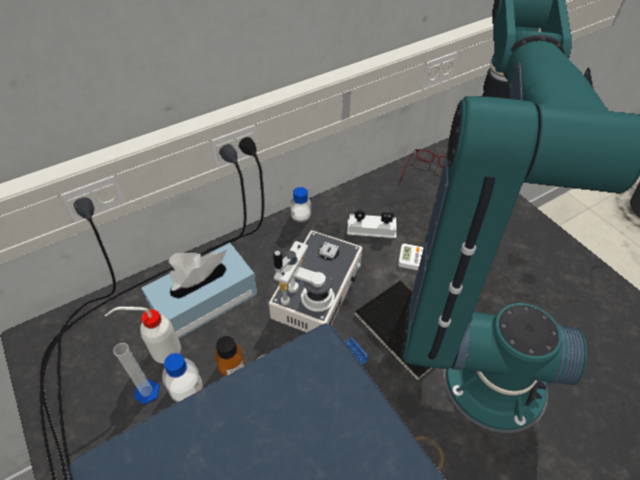

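View pics/top0.png

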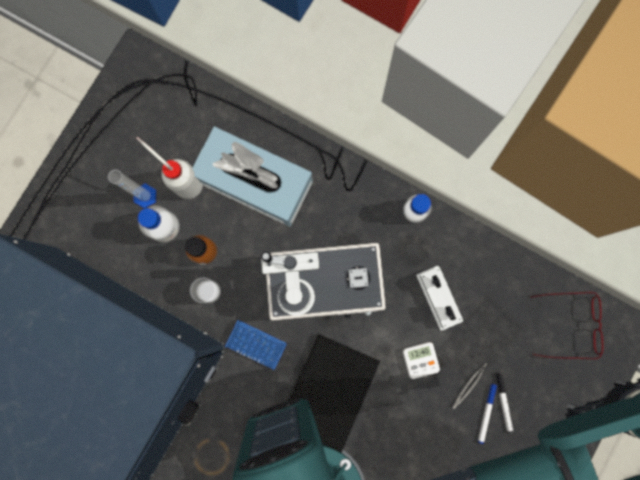

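The top view shows the reactor spanning (264,245)-(385,318), with the switch near (358,278), the crank near (267,258)-(290,262) and the stand near (440,297). I'll zoom in on these.

```bash
python3 - <<'E'
import cv2,pickle,numpy as np
d=pickle.load(open("c0.pkl","rb"))
t=d["top"]["image"][:,:,::-1]; s=d["scene"]["image"][:,:,::-1]
a=cv2.resize(t[230:340,250:350],None,fx=5,fy=5,interpolation=cv2.INTER_CUBIC)
b=cv2.resize(t[240:350,340:400],None,fx=5,fy=5,interpolation=cv2.INTER_CUBIC)
c=cv2.resize(t[255:335,405:475],None,fx=6,fy=6,interpolation=cv2.INTER_CUBIC)
cv2.imwrite("pics/tz.png",np.hstack([a,b]))
e=cv2.resize(s[200:335,265:405],(700,675)[:2],interpolation=cv2.INTER_CUBIC)
e=cv2.resize(s[205:335,265:405],(644,598),interpolation=cv2.INTER_CUBIC)
cv2.imwrite("pics/sz.png",e)
cv2.imwrite("pics/kz.png",c)
E
```

```text
(no output)
```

View pics/tz.png

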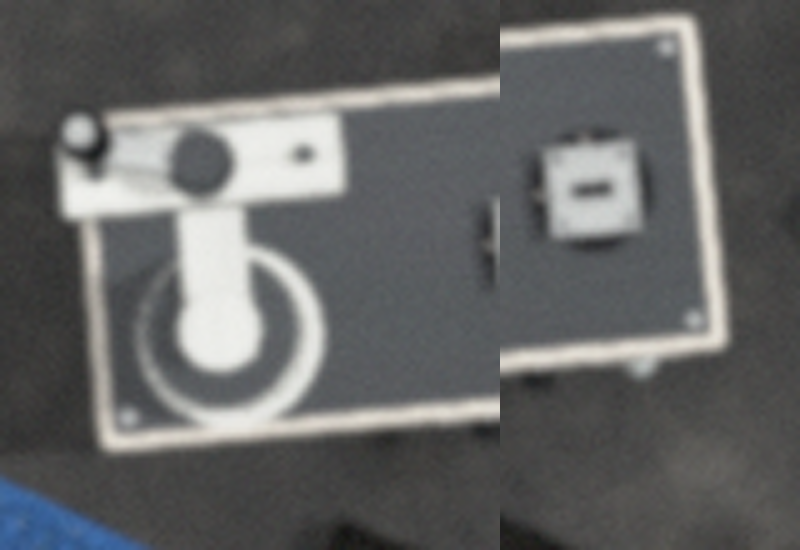

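View pics/kz.png

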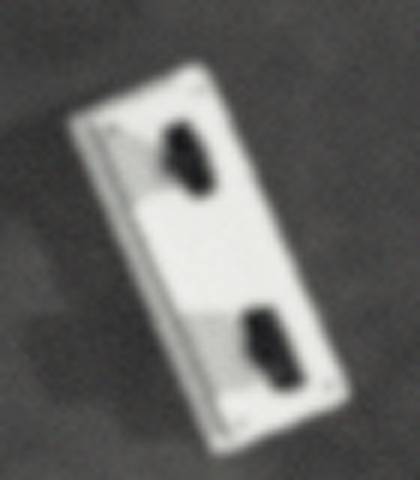

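View pics/sz.png

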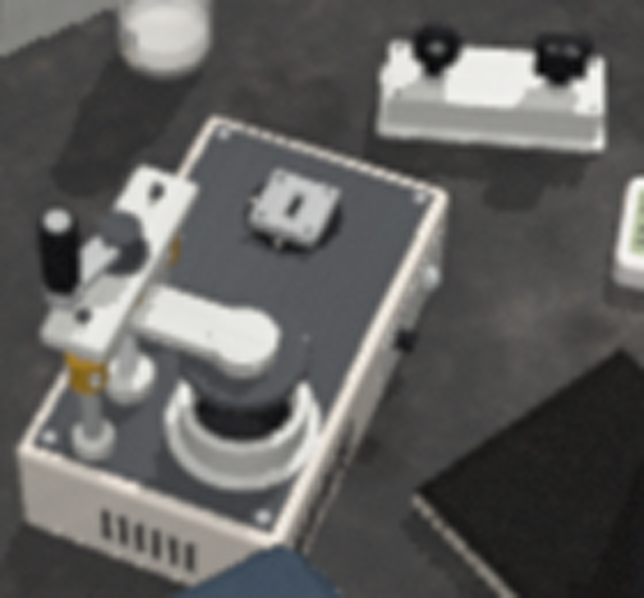

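The zooms show the crank handle cap at top px (266,256), the hub at (290,262) and the keyhole at (358,278). In the stand, the nearer key (lower in top, right in scene) has the square oblong head. The far one is the round disc. Next I'll measure these points.

```bash
cat > h.py <<'E'
import cv2,pickle,numpy as np
def ray(c,u,v):
    d=np.linalg.inv(c["intrinsics"])@[u,v,1]; return c["T"][:3,3],c["T"][:3,:3]@d
def plane(c,u,v,z):
    o,d=ray(c,u,v); return o+d*(z-o[2])/d[2]
def tri(c1,p1,c2,p2):
    (o,d),(q,e)=ray(c1,*p1),ray(c2,*p2)
    s=np.linalg.lstsq(np.c_[d,-e],q-o,rcond=None)[0]
    a,b=o+s[0]*d,q+s[1]*e; return (a+b)/2,np.linalg.norm(a-b)
E
python3 - <<'E'
from h import *
np.set_printoptions(precision=4,suppress=True)
d=pickle.load(open("c0.pkl","rb"));t,s=d["top"],d["scene"]
T=lambda u,v,x0,y0,f:((u+.5)/f-.5+x0,(v+.5)/f-.5+y0)
A=lambda u,v:T(u,v,250,230,5)
B=lambda u,v:T(u-500,v,340,240,5)
K=lambda u,v:T(u,v,405,255,6)
S=lambda u,v:T(u,v,265,205,4.6)
print("handle",plane(t,*A(82,133),.2425),plane(s,*S(57,218),.2425),tri(t,A(82,133),s,S(57,218)))
print("hub",tri(t,A(201,160),s,S(122,228)))
print("keyhole",plane(t,*B(592,190),.085),plane(s,*S(294,206),.085),tri(t,B(592,190),s,S(294,206)))
for n,p in dict(br=B(692,15),fr=B(724,347),fl=A(105,447)).items(): print(n,plane(t,*p,.075))
print("lidarm",plane(t,*A(220,330),.13))
for n,p,q in(("far",K(189,157),S(435,48)),("near",K(271,347),S(562,58))):
    print(n,plane(t,*p,.067),tri(t,p,s,q))
for p in [(200,62),(350,395),(75,120),(215,450)]: print("stand",plane(t,*K(*p),.03))
# dark head masks
g=cv2.cvtColor(t["image"],cv2.COLOR_RGB2GRAY)
kz=cv2.resize(g[255:335,405:475],None,fx=6,fy=6,interpolation=cv2.INTER_CUBIC)
m=(kz<75).astype(np.uint8)
n,l,st,ce=cv2.connectedComponentsWithStats(m)
for i in range(1,n):
    if 500<st[i,4]<6000:
        r=cv2.minAreaRect(np.argwhere(l==i)[:,::-1].astype(np.float32));print(st[i],ce[i],r,plane(t,*K(*r[0]),.067))
        b=cv2.boxPoints(r);P=[plane(t,*K(*q),.067) for q in b];e=[P[1]-P[0],P[2]-P[1]];e=max(e,key=np.linalg.norm);print(np.linalg.norm(e),np.arctan2(e[1],e[0]))
E
```

```text
handle [0.4839 0.0772 0.2425] [0.4845 0.0793 0.2425] (array([0.4848, 0.0777, 0.2404]), np.float64(0.00145918012267875))
hub (array([0.4782, 0.0376, 0.1931]), np.float64(0.0003155009510939889))
keyhole [ 0.454  -0.0953  0.085 ] [ 0.4521 -0.0906  0.085 ] (array([ 0.4545, -0.0956,  0.0782]), np.float64(3.5372401853947206e-05))
br [ 0.5275 -0.1384  0.075 ]
fr [ 0.3894 -0.1495  0.075 ]
fl [0.3708 0.0851 0.075 ]
lidarm [0.4166 0.0344 0.13  ]
far [ 0.4474 -0.2591  0.067 ] (array([ 0.4483, -0.263 ,  0.0454]), np.float64(0.0007175373239381205))
near [ 0.3814 -0.2858  0.067 ] (array([ 0.3807, -0.2902,  0.0457]), np.float64(0.0015735102970156917))
stand [ 0.4836 -0.2704  0.03  ]
stand [ 0.3644 -0.3207  0.03  ]
stand [ 0.463 -0.225  0.03 ]
stand [ 0.3453 -0.2721  0.03  ]
[ 168  128   41   63 1629] [186.8201 159.5721] ((184.95001220703125, 160.35000610351562), (65.77537536621094, 33.20391082763672), 71.56504821777344) [ 0.4462 -0.2576  0.067 ]
0.02276994494423686 -2.8442441086896415
[ 248  313   49   73 2036] [269.9715 348.3197] ((268.32232666015625, 349.9873046875), (78.66888427734375, 33.23274230957031), 67.52056884765625) [ 0.3804 -0.2848  0.067 ]
0.02691092851529938 -2.7729009691448456
```

Emit:
{"name": "jog_arm", "arguments": {
  "deltas": "0 0 -0.02 0 0 0.107 -1;0 0 -0.02 0 0 0.107 -1;0 0 -0.02 0 0 0.107 -1;0 0 -0.02 0 0 0.107 -1;0.016 -0.036 0 0 0 0 -1;0.016 -0.036 0 0 0 0 -1;0.016 -0.036 0 0 0 0 -1;0.016 -0.036 0 0 0 0 -1;0.016 -0.036 0 0 0 0 -1;0.016 -0.036 0 0 0 0 -1",
  "squeeze": 30
}}

```text
clock: 0.93
ee_pos: [0.3244, -0.2826, 0.3152]
tcp_rot: [1.0, -0.0, -0.0, -0.0]
force: [0.2, -0.7, 0.6]
width: 0.998
finger_force: 0.0
```

Emit:
{"name": "jog_arm", "arguments": {
  "deltas": "0.016 -0.036 0 0 0 0 -1;0.016 -0.036 0 0 0 0 -1;0.016 -0.036 0 0 0 0 -1;0.016 -0.036 0 0 0 0 -1;0.016 -0.036 0 0 0 0 -1;0.016 -0.036 0 0 0 0 -1;0.016 -0.036 0 0 0 0 -1;0.016 -0.036 0 0 0 0 -1;0.016 -0.036 0 0 0 0 -1;0.016 -0.036 0 0 0 0 -0.3"
}}

```text
clock: 1.77
ee_pos: [0.4844, 0.0776, 0.3153]
tcp_rot: [1.0, 0.0, -0.0, 0.0]
force: [0.6, -0.9, -0.4]
width: 0.883
finger_force: 0.0
```

Emit:
{"name": "jog_arm", "arguments": {
  "deltas": "0 0 0 0 0 0 -0.3;0 0 0 0 0 0 -0.3"
}}

```text
clock: 1.93
ee_pos: [0.4843, 0.0772, 0.3144]
tcp_rot: [1.0, 0.002, -0.001, 0.0]
force: [0.7, -0.3, 0.2]
width: 0.652
finger_force: 0.0
```

Emit:
{"name": "jog_arm", "arguments": {
  "deltas": "0 0 0.028 0 0 0 -0.3;0 0 0.028 0 0 0 -0.3;0 0 0.028 0 0 0 -0.3;0 0 0 0 0 0 1;0 0 0 0 0 0 1;0 0 0 0 0 0 1;0 0 0 0 0 0 1;0 0 0 0 0 0 1"
}}

```text
clock: 2.6
ee_pos: [0.485, 0.0782, 0.2329]
tcp_rot: [1.0, 0.001, 0.001, -0.003]
force: [1.7, 9.6, -6.4]
width: 0.188
finger_force: 29.4
```

```bash
cat > circ.py <<'E'
import numpy as np,sys
cx,cy,x,y,dth,n=map(float,sys.argv[1:7]);n=int(n)
t0=np.arctan2(x-cx,y-cy);r=.040
p=[np.array([x,y])]
for k in range(1,n+1):
    t=t0+dth*k; w=np.array([cx+r*np.sin(t),cy+r*np.cos(t)])
    d=np.round(w-p[-1],4); p.append(p[-1]+d); print(f"{d[0]:.4f} {-d[1]:.4f} 0 0 0 0 1",end=";" if k%10 else f"  th={t:.2f}\n")
print(t)
E
python3 circ.py .478 .038 .4845 .0775 .2 10
python3 - <<'E'
from station import env
print(env.state())
E
```

```text
0.0077 0.0021 0 0 0 0 1;0.0072 0.0036 0 0 0 0 1;0.0062 0.0049 0 0 0 0 1;0.0052 0.0061 0 0 0 0 1;0.0039 0.0069 0 0 0 0 1;0.0024 0.0077 0 0 0 0 1;0.0009 0.0079 0 0 0 0 1;-0.0007 0.0079 0 0 0 0 1;-0.0023 0.0077 0 0 0 0 1;-0.0038 0.0070 0 0 0 0 1  th=2.16
2.163095292210241
{'clock': 2.6, 'joint_pos': array([ 0.03978566, -0.04623107,  1.51215643,  0.00693161,  1.67286866,
        1.60967793]), 'qd': array([ 0.00383816, -0.00022419,  0.00090311, -0.0037986 ,  0.00047995,
        0.00031536]), 'joint_torque': array([-4.25229549e+00, -3.29988706e+01, -3.42107928e+01, -2.62816429e+00,
        5.96538763e-01,  2.48114549e-02]), 'ee_pos': array([0.4850157 , 0.07816274, 0.23290086]), 'tcp_rot': array([ 9.99992751e-01,  8.09997086e-04,  1.26267415e-03, -3.49962010e-03]), 'force': array([ 1.74429677,  9.5656754 , -6.37170273]), 'ft_torque': array([ 1.33730524, -0.19727347,  0.03977925]), 'finger_force': 29.438769134321774, 'width': 0.1879483125702008}
```

Emit:
{"name": "jog_arm", "arguments": {
  "deltas": "0.0077 0.0021 0 0 0 0 1;0.0072 0.0036 0 0 0 0 1;0.0062 0.0049 0 0 0 0 1;0.0052 0.0061 0 0 0 0 1;0.0039 0.0069 0 0 0 0 1;0.0024 0.0077 0 0 0 0 1;0.0009 0.0079 0 0 0 0 1;-0.0007 0.0079 0 0 0 0 1"
}}

```text
clock: 3.27
ee_pos: [0.5138, 0.0282, 0.2323]
tcp_rot: [1.0, -0.0, -0.004, -0.001]
force: [-13.8, 5.3, 1.7]
width: 0.185
finger_force: 30.6
```

```bash
python3 circ.py .4755 .039 .5173 .0304 .25 10
```

```text
-0.0058 0.0089 0 0 0 0 1;-0.0055 0.0084 0 0 0 0 1;-0.0073 0.0067 0 0 0 0 1;-0.0088 0.0047 0 0 0 0 1;-0.0097 0.0024 0 0 0 0 1;-0.0100 -0.0000 0 0 0 0 1;-0.0096 -0.0026 0 0 0 0 1;-0.0087 -0.0048 0 0 0 0 1;-0.0073 -0.0069 0 0 0 0 1;-0.0053 -0.0084 0 0 0 0 1  th=4.27
4.273706536623774
```

Emit:
{"name": "jog_arm", "arguments": {
  "deltas": "-0.0058 0.0089 0 0 0 0 1;-0.0055 0.0084 0 0 0 0 1;-0.0073 0.0067 0 0 0 0 1;-0.0088 0.0047 0 0 0 0 1;-0.0097 0.0024 0 0 0 0 1"
}}

```text
clock: 3.68
ee_pos: [0.4797, -0.0003, 0.2325]
tcp_rot: [1.0, 0.001, 0.0, -0.004]
force: [-0.1, 12.0, -3.7]
width: 0.189
finger_force: 30.1
```

Emit:
{"name": "jog_arm", "arguments": {
  "deltas": "-0.0100 0 0 0 0 0 1;-0.0096 -0.0026 0 0 0 0 1;-0.0087 -0.0048 0 0 0 0 1;-0.0073 -0.0069 0 0 0 0 1;-0.0053 -0.0084 0 0 0 0 1"
}}

```text
clock: 4.1
ee_pos: [0.4403, 0.0194, 0.2326]
tcp_rot: [1.0, -0.001, 0.003, 0.0]
force: [3.9, 0.5, -6.6]
width: 0.183
finger_force: 29.9
```

```bash
python3 circ.py .4755 .0395 .4393 .0220 .25 40
```

```text
-0.0030 -0.0095 0 0 0 0 1;-0.0008 -0.0100 0 0 0 0 1;0.0018 -0.0098 0 0 0 0 1;0.0041 -0.0091 0 0 0 0 1;0.0062 -0.0078 0 0 0 0 1;0.0080 -0.0060 0 0 0 0 1;0.0092 -0.0038 0 0 0 0 1;0.0099 -0.0015 0 0 0 0 1;0.0099 0.0010 0 0 0 0 1;0.0093 0.0035 0 0 0 0 1  th=0.48
0.0082 0.0057 0 0 0 0 1;0.0066 0.0075 0 0 0 0 1;0.0045 0.0089 0 0 0 0 1;0.0021 0.0097 0 0 0 0 1;-0.0003 0.0100 0 0 0 0 1;-0.0028 0.0096 0 0 0 0 1;-0.0051 0.0086 0 0 0 0 1;-0.0070 0.0070 0 0 0 0 1;-0.0086 0.0051 0 0 0 0 1;-0.0095 0.0029 0 0 0 0 1  th=2.98
-0.0100 0.0003 0 0 0 0 1;-0.0097 -0.0021 0 0 0 0 1;-0.0090 -0.0044 0 0 0 0 1;-0.0075 -0.0065 0 0 0 0 1;-0.0057 -0.0082 0 0 0 0 1;-0.0035 -0.0093 0 0 0 0 1;-0.0011 -0.0100 0 0 0 0 1;0.0014 -0.0098 0 0 0 0 1;0.0038 -0.0093 0 0 0 0 1;0.0060 -0.0079 0 0 0 0 1  th=5.48
0.0077 -0.0063 0 0 0 0 1;0.0091 -0.0042 0 0 0 0 1;0.0098 -0.0017 0 0 0 0 1;0.0100 0.0007 0 0 0 0 1;0.0094 0.0031 0 0 0 0 1;0.0084 0.0054 0 0 0 0 1;0.0068 0.0073 0 0 0 0 1;0.0048 0.0087 0 0 0 0 1;0.0025 0.0097 0 0 0 0 1;-0.0000 0.0100 0 0 0 0 1  th=7.98
7.978903436153334
```

Emit:
{"name": "jog_arm", "arguments": {
  "deltas": "-0.0030 -0.0095 0 0 0 0 1;-0.0008 -0.0100 0 0 0 0 1;0.0018 -0.0098 0 0 0 0 1;0.0041 -0.0091 0 0 0 0 1;0.0062 -0.0078 0 0 0 0 1;0.0080 -0.0060 0 0 0 0 1;0.0092 -0.0038 0 0 0 0 1;0.0099 -0.0015 0 0 0 0 1;0.0099 0.0010 0 0 0 0 1;0.0093 0.0035 0 0 0 0 1"
}}

```text
clock: 4.93
ee_pos: [0.4956, 0.0742, 0.2326]
tcp_rot: [1.0, 0.001, 0.001, -0.001]
force: [-0.6, 2.7, 0.8]
width: 0.191
finger_force: 30.7
```

Emit:
{"name": "jog_arm", "arguments": {
  "deltas": "0.0082 0.0057 0 0 0 0 1;0.0066 0.0075 0 0 0 0 1;0.0045 0.0089 0 0 0 0 1;0.0021 0.0097 0 0 0 0 1;-0.0003 0.0100 0 0 0 0 1;-0.0028 0.0096 0 0 0 0 1;-0.0051 0.0086 0 0 0 0 1;-0.0070 0.0070 0 0 0 0 1;-0.0086 0.0051 0 0 0 0 1;-0.0095 0.0029 0 0 0 0 1"
}}

```text
clock: 5.77
ee_pos: [0.481, -0.0001, 0.2323]
tcp_rot: [1.0, 0.0, 0.0, -0.004]
force: [-1.1, 13.5, 4.6]
width: 0.186
finger_force: 31.0
```

Emit:
{"name": "jog_arm", "arguments": {
  "deltas": "-0.0100 0.0003 0 0 0 0 1;-0.0097 -0.0021 0 0 0 0 1;-0.0090 -0.0044 0 0 0 0 1;-0.0075 -0.0065 0 0 0 0 1;-0.0057 -0.0082 0 0 0 0 1;-0.0035 -0.0093 0 0 0 0 1;-0.0011 -0.0100 0 0 0 0 1;0.0014 -0.0098 0 0 0 0 1;0.0038 -0.0093 0 0 0 0 1;0.0060 -0.0079 0 0 0 0 1"
}}

```text
clock: 6.6
ee_pos: [0.4447, 0.0663, 0.2325]
tcp_rot: [1.0, 0.0, -0.002, -0.0]
force: [-4.4, 2.7, 7.6]
width: 0.182
finger_force: 31.3
```

Emit:
{"name": "jog_arm", "arguments": {
  "deltas": "0.0077 -0.0063 0 0 0 0 1;0.0091 -0.0042 0 0 0 0 1;0.0098 -0.0017 0 0 0 0 1;0.0100 0.0007 0 0 0 0 1;0.0094 0.0031 0 0 0 0 1;0 0 0 0 0 0 1"
}}

```text
clock: 7.1
ee_pos: [0.4829, 0.0796, 0.2308]
tcp_rot: [1.0, 0.002, -0.014, -0.006]
force: [-27.5, 13.9, 13.8]
width: 0.187
finger_force: 34.0
```

```bash
python3 - <<'E'
from station import env
import cv2,numpy as np,pickle
c=env.camera("scene");t=env.camera("top");pickle.dump(dict(scene=c,top=t),open("c1.pkl","wb"))
a=cv2.resize(c["image"][215:335,255:365,::-1],None,fx=3.6,fy=4.0*.9,interpolation=cv2.INTER_CUBIC)
b=cv2.resize(t["image"][230:330,240:340,::-1],(432,432),interpolation=cv2.INTER_CUBIC)
b=cv2.resize(b,(396,432))
cv2.imwrite("pics/c1.png",np.hstack([a,b]))
E
```

```text
(no output)
```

View pics/c1.png

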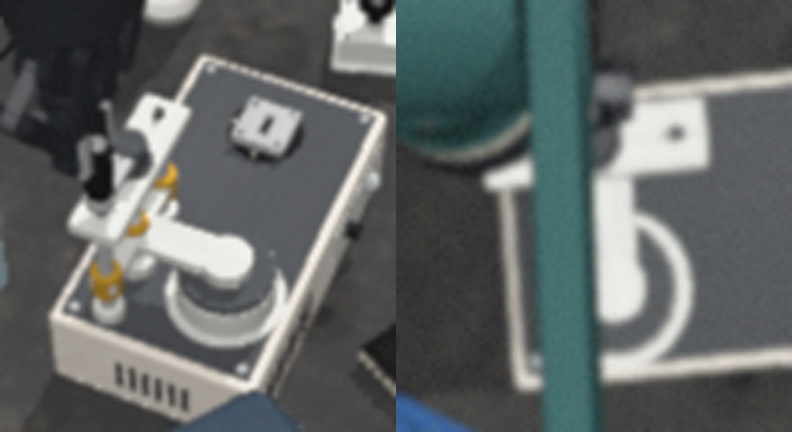

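The scene view shows the lid low over the collar (disc near px (319,287)) and the fingers still on the handle. The handle has come back round to its starting angle and is pushing hard against something. I'll check the lid drop numerically.

```bash
python3 - <<'E'
from h import *
a,b=[pickle.load(open(f,"rb"))for f in("c0.pkl","c1.pkl")]
G=lambda c:cv2.resize(cv2.cvtColor(c["image"],cv2.COLOR_RGB2GRAY),None,fx=4,fy=4,interpolation=cv2.INTER_CUBIC)
for n,(u,v) in dict(scene=(317,279),top=(293.5,295.5)).items():
    g0,g1=G(a[n]),G(b[n]); h=28
    # white disc blob around lid in each picture
    tm=g0[4*v.__int__()-h:4*int(v)+h,4*int(u)-h:4*int(u)+h]
    y0,x0=4*int(v)-80,4*int(u)-60
    r=cv2.matchTemplate(g1[y0:y0+200,x0:x0+140],tm,cv2.TM_CCOEFF_NORMED);_,m,_,p=cv2.minMaxLoc(r)
    print(n,m,(x0+p[0]+h)/4-int(u),(y0+p[1]+h)/4-int(v))
def proj(c,P):
    q=np.linalg.inv(c["T"])@np.r_[P,1]; k=c["intrinsics"]@q[:3]; return k[:2]/k[2]
for z in(.140,.150):
  P=np.array([.4166,.0344,z])
  for dz in(.028,.0315,.034): print(z,dz,[proj(a[n],P-[0,0,dz])-proj(a[n],P) for n in("scene","top")])
from station import env; s=env.state();print(s["ee_pos"],s["force"],s["ft_torque"])
E
```

```text
scene 0.9964932203292847 0.0 8.25
top 0.8110815286636353 2.75 0.75
0.14 0.028 [array([-0.08505322,  7.41143288]), array([0.8585286 , 0.47742829])]
0.14 0.0315 [array([-0.09545219,  8.31758711]), array([0.96308078, 0.53556982])]
0.14 0.034 [array([-0.10284913,  8.96214669]), array([1.0373953 , 0.57689617])]
0.15 0.028 [array([-0.08626245,  7.51680449]), array([0.87295235, 0.48544935])]
0.15 0.0315 [array([-0.09680763,  8.43569805]), array([0.97923791, 0.54455481])]
0.15 0.034 [array([-0.10430833,  9.08930022]), array([1.05478143, 0.58656461])]
[0.4828396  0.0795407  0.23081458] [-27.04463443  13.49093628  12.41456258] [ 2.31936374  4.46907392 -0.06667845]
```

Emit:
{"name": "jog_arm", "arguments": {
  "deltas": "-0.008 -0.004 0 0 0 0 1;0 0 0 0 0 0 0;0 0 0 0 0 0 0;0 0 0 0 0 0 0;0 0 -0.03 0 0 0 0;0 0 -0.03 0 0 0 0;-0.008 0.028 0 0 0 -0.078 0;-0.008 0.028 0 0 0 -0.078 0;-0.008 0.028 0 0 0 -0.078 0;-0.008 0.028 0 0 0 -0.078 0"
}}

```text
clock: 8.03
ee_pos: [0.4658, -0.0384, 0.2917]
tcp_rot: [0.988, 0.157, 0.0, 0.0]
force: [0.8, 0.9, -0.9]
width: 0.499
finger_force: 0.0
```

```bash
cat > go.py <<'E'
import numpy as np,sys
from station import env
from scipy.spatial.transform import Rotation as R
s=env.state();r=R.from_quat(s["tcp_rot"]);tgt=np.array(list(map(float,sys.argv[1:4])))
y=r.as_matrix()[:,1];print("clock",s["clock"],"pos",s["ee_pos"].round(4),"phi",np.arctan2(y[1],y[0]).round(4),"tilt",r.as_matrix()[:2,2].round(4),"F",s["force"].round(1),"M",s["ft_torque"].round(2),"q",s["joint_pos"].round(2))
print("tool delta",r.inv().apply(tgt-s["ee_pos"]).round(4))
E
python3 go.py .382 -.2885 .13
```

```text
clock 8.0333 pos [ 0.4658 -0.0384  0.2917] phi -1.2552 tilt [ 0.0001 -0.0005] F [ 0.8  0.9 -0.9] M [-0.   -0.03  0.  ] q [-0.2  -0.1   1.45 -0.    1.79  1.05]
tool delta [-0.1572  0.2116  0.1618]
```

Emit:
{"name": "jog_arm", "arguments": {
  "deltas": "-0.0196 0.0265 0.02 0 0 0 0;-0.0196 0.0265 0.02 0 0 0 0;-0.0196 0.0265 0.02 0 0 0 0;-0.0196 0.0265 0.02 0 0 0 0;-0.0196 0.0265 0.02 0 0 0 0;-0.0196 0.0265 0.02 0 0 0 0;-0.0196 0.0265 0.02 0 0 0 0;-0.0196 0.0265 0.02 0 0 0 0;0 0 0 0 0 -0.075 0;0 0 0 0 0 0 0"
}}

```text
clock: 8.87
ee_pos: [0.3799, -0.2881, 0.1292]
tcp_rot: [0.982, 0.191, -0.002, -0.002]
force: [0.6, 0.7, -0.6]
width: 0.498
finger_force: 0.0
```

```bash
python3 go.py .382 -.2885 .066
python3 - <<'E'
from station import env
import cv2,numpy as np,pickle
c=env.camera("scene");t=env.camera("top");pickle.dump(dict(scene=c,top=t),open("c2.pkl","wb"))
a=cv2.resize(c["image"][180:330,280:420,::-1],(420,450),interpolation=cv2.INTER_CUBIC)
b=cv2.resize(t["image"][240:360,380:480,::-1],(375,450),interpolation=cv2.INTER_CUBIC)
cv2.imwrite("pics/c2.png",np.hstack([a,b]))
E
```

```text
clock 8.8667 pos [ 0.3799 -0.2881  0.1292] phi -1.1873 tilt [-0.0037  0.0032] F [ 0.6  0.7 -0.6] M [-0.02  0.01 -0.02] q [-0.77 -0.03  1.7  -0.    1.47  0.42]
tool delta [0.002  0.0014 0.0632]
```

View pics/c2.png

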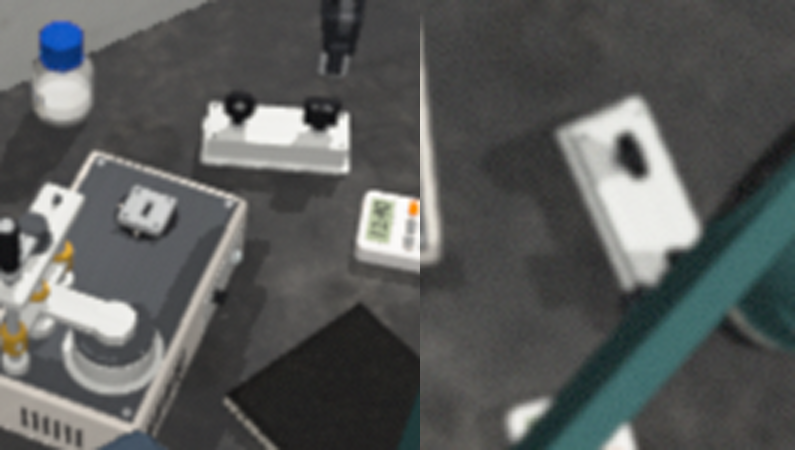

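The right-hand key in the scene, nearer the robot, is the square oblong one, and the gripper is above it. The lid looks down on its collar. Descending to grip the key.

Emit:
{"name": "jog_arm", "arguments": {
  "deltas": "0.002 0.001 0.015 0 0 0 0;0 0 0.016 0 0 0 0;0 0 0.016 0 0 0 0;0 0 0.014 0 0 0 0;0 0 0 0 0 0 0;0 0 0 0 0 0 0"
}}

```text
clock: 9.47
ee_pos: [0.3843, -0.2863, 0.071]
tcp_rot: [0.981, 0.193, -0.0, -0.0]
force: [0.6, 0.2, 1.0]
width: 0.503
finger_force: 0.0
```

```bash
python3 go.py .382 -.2885 .066
```

```text
clock 9.4667 pos [ 0.3843 -0.2863  0.071 ] phi -1.1833 tilt [-0.0001  0.0001] F [0.6 0.2 1. ] M [-0.03 -0.02 -0.04] q [-0.76  0.03  1.77  0.    1.35  0.42]
tool delta [-0.003   0.0012  0.005 ]
```

Emit:
{"name": "jog_arm", "arguments": {
  "deltas": "-0.003 0.001 0.005 0 0 0 0;0 0 0 0 0 0 0;0 0 0 0 0 0 0.7;0 0 0 0 0 0 1;0 0 0 0 0 0 1;0 0 0 0 0 0 1;0 0 0 0 0 0 1;0 0 0 0 0 0 1",
  "squeeze": 40
}}

```text
clock: 10.13
ee_pos: [0.3818, -0.2893, 0.0664]
tcp_rot: [0.981, 0.192, 0.0, 0.0]
force: [-0.7, 0.5, 5.3]
width: 0.098
finger_force: 40.0
```

```bash
python3 go.py .382 -.2885 .066
```

```text
clock 10.1333 pos [ 0.3818 -0.2893  0.0664] phi -1.1841 tilt [ 0.0009 -0.0007] F [-0.7  0.5  5.3] M [0.15 0.08 0.02] q [-0.77  0.03  1.78  0.    1.33  0.42]
tool delta [ 0.0005 -0.0006  0.0004]
```

Emit:
{"name": "jog_arm", "arguments": {
  "deltas": "0 0 -0.03 0 0 0 1;0 0 -0.04 0 0 0 1;0 0 -0.04 0 0 0 1;0.0234 -0.0253 0 0 0 0 1;0.0234 -0.0253 0 0 0 0 1;0.0234 -0.0253 0 0 0 0 1;0.0234 -0.0253 0 0 0 0 1;0.0234 -0.0253 0 0 0 0 1;0.0234 -0.0253 0 0 0 0 1;0 0 0 0 0 -0.115 1"
}}

```text
clock: 10.97
ee_pos: [0.4554, -0.0903, 0.1753]
tcp_rot: [0.968, 0.252, 0.001, -0.002]
force: [-0.0, -0.3, -0.9]
width: 0.097
finger_force: 39.4
```

Emit:
{"name": "jog_arm", "arguments": {
  "deltas": "0 0 0 0 0 -0.115 1;0 0 0 0 0 -0.115 1;0 0 0 0 0 -0.115 1;0 0 0 0 0 -0.115 1;0 0 0 0 0 -0.115 1;0 0 0 0 0 -0.115 1;0 0 0 0 0 -0.115 1;0 0 0 0 0 -0.115 1;0 0 0 0 0 -0.115 1;0 0 0 0 0 -0.115 1"
}}

```text
clock: 11.8
ee_pos: [0.454, -0.0955, 0.1751]
tcp_rot: [0.676, 0.737, -0.0, -0.0]
force: [0.1, 0.4, -1.2]
width: 0.092
finger_force: 39.4
```

Emit:
{"name": "jog_arm", "arguments": {
  "deltas": "0 0 0.01 0 0 0 1;0 0 0.01 0 0 0 1;0 0 0 0 0 0 1;0 0 0 0 0 0 1"
}}

```text
clock: 12.13
ee_pos: [0.4532, -0.0952, 0.1539]
tcp_rot: [0.679, 0.735, -0.001, -0.002]
force: [0.3, -0.0, 0.4]
width: 0.098
finger_force: 39.4
```

```bash
python3 go.py .4545 -.0955 .155
python3 - <<'E'
from station import env
import cv2,numpy as np,pickle
c=env.camera("scene");t=env.camera("top");pickle.dump(dict(scene=c,top=t),open("c3.pkl","wb"))
a=cv2.resize(c["image"][195:275,285:365,::-1],(560,560),interpolation=cv2.INTER_CUBIC)
cv2.imwrite("pics/c3.png",a)
E
```

```text
clock 12.1333 pos [ 0.4532 -0.0952  0.1539] phi 0.0793 tilt [-0.0033  0.001 ] F [ 0.3 -0.   0.4] M [ 0.01 -0.02 -0.03] q [-0.33 -0.07  1.7  -0.    1.52 -0.41]
tool delta [-0.0004  0.0013 -0.0011]
```

View pics/c3.png

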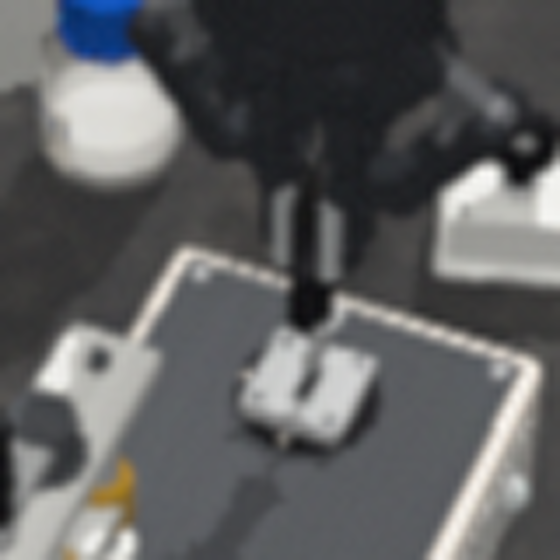

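```bash
python3 - <<'E'
from h import *
np.set_printoptions(precision=1,suppress=True)
d=pickle.load(open("c3.pkl","rb"))
def proj(c,P):
    q=np.linalg.inv(c["T"])@np.r_[P,1]; k=c["intrinsics"]@q[:3]; return k[:2]/k[2]
C=lambda p:((p-[285,195])+.5)*7-.5
c=d["scene"];T=np.array([.4535,-.0952])
ky=np.array([-.079,.997])
for n,z in dict(tip=.094,coll=.118,hb=.125,htop=.155).items():
    for e in(-.003,0,.003): print(n,e,C(proj(c,np.r_[T+ky*e,z])))
K=np.array([.4545,-.0955])
for e in(-.0078,0,.0078):print("slot",e,C(proj(c,np.r_[K+ky*e,.085])))
# plate corners
for a in(-.018,.018):
    for b in(-.018,.018): print("plate",a,b,C(proj(c,np.r_[K+ky*b+np.array([.997,.079])*a,.085])))
im=cv2.cvtColor(c["image"],cv2.COLOR_RGB2GRAY)[222:262,318:346]
print(im[10:34])
E
```

```text
tip -0.003 [314.1 350.5]
tip 0 [310.8 356.7]
tip 0.003 [307.4 362.9]
coll -0.003 [315.9 305.4]
coll 0 [312.5 311.6]
coll 0.003 [309.1 317.8]
hb -0.003 [316.5 291.9]
hb 0 [313.  298.1]
hb 0.003 [309.6 304.4]
htop -0.003 [318.8 232.9]
htop 0 [315.3 239.2]
htop 0.003 [311.8 245.4]
slot -0.0078 [316.6 355.6]
slot 0 [307.9 371.6]
slot 0.0078 [299.2 387.7]
plate -0.018 -0.018 [375.8 351. ]
plate -0.018 0.018 [336.3 425.5]
plate 0.018 -0.018 [280.3 318.9]
plate 0.018 0.018 [239.4 392.3]
[[128 123 108  83  71  72  95 103  66  35  34  44  76 117 118  81  42  34
   44  57  61  64  66  68  73  73  67  57]
 [143 172 164 128 122 109  88  76  48  32  38  45  78 119 119  88  49  45
   56  61  63  64  67  69  70  69  61  55]
 [110 130 139 144 170 165 130 115  71  33  31  36  70 110 112  84  58  55
   62  63  65  67  69  70  70  68  62  52]
 [ 93  96 101 109 130 140 145 156  99  34  23  21  38  60  64  59  60  60
   62  64  68  68  71  70  70  68  59  53]
 [ 92  93  92  92  95 102 110 114  68  24  16  17  17  22  53  87  78  66
   65  65  65  69  68  70  70  67  59  52]
 [ 94  94  92  92  93  92  93 
[... 1493 characters left out ...]
 76  95 159 185 194 200 205 205 189 131  71 103 173 204 208 208 210 204
  173 104  59  79  91  93  89  91  93  93]
 [ 77 118 168 157 171 197 206 203 177 118  93 145 193 206 207 209 210 193
  142  72  49  73  90  92  92  92  92  93]
 [ 82 125 164 164 181 199 208 206 189 151 147 180 203 206 209 210 204 173
  105  49  46  71  89  92  92  91  93  92]
 [ 83 106 132 145 160 181 195 196 186 169 187 200 206 201 203 208 195 143
   74  39  50  76  90  92  92  94  92  93]
 [ 81  83  99 111 122 138 152 154 153 161 188 202 199 182 177 196 173 107
   50  39  56  83  92  93  93  93  91  91]
 [ 87  71  58  62  75  98 113 119 127 141 159 181 186 166 169 180 135  69
   40  46  65  88  93  93  92  92  92  91]]
```

```bash
python3 - <<'E'
from h import *
np.set_printoptions(precision=1,suppress=True,linewidth=200)
def proj(c,P):
    q=np.linalg.inv(c["T"])@np.r_[P,1]; k=c["intrinsics"]@q[:3]; return k[:2]/k[2]
d=pickle.load(open("c2.pkl","rb"));c=d["scene"]
T=np.array([.3815,-.2885]);ph=-1.184;yy=np.array([np.cos(ph),np.sin(ph)]);xx=np.array([np.cos(ph+np.pi/2),np.sin(ph+np.pi/2)])
for s in(-1,1):
  for w in(-.011,.011):
    print("tip",s,w,[proj(c,np.r_[T+s*.021*yy+w*xx,z]) for z in(.104,.110,.13)])
print("key head",[proj(c,np.r_[T+w*xx,z]) for z in(.037,.067) for w in(-.016,.016)])
im=cv2.cvtColor(c["image"],cv2.COLOR_RGB2GRAY);print(im[188:226,376:408])
d=pickle.load(open("c3.pkl","rb"));im=cv2.cvtColor(d["scene"]["image"],cv2.COLOR_RGB2GRAY);print(im[214:236,318:346])
E
```

```text
tip -1 -0.011 [array([392.8, 208.3]), array([393.1, 206.7]), array([394.1, 201.1])]
tip -1 0.011 [array([384.1, 207.6]), array([384.3, 206. ]), array([385.2, 200.4])]
tip 1 -0.011 [array([392.9, 196.6]), array([393.2, 195. ]), array([394.1, 189.4])]
tip 1 0.011 [array([384.3, 196. ]), array([384.6, 194.3]), array([385.5, 188.7])]
key head [array([391.6, 220.2]), array([379.6, 219.2]), array([393. , 212.5]), array([380.8, 211.5])]
[[ 75  73  73 ...  68  69  68]
 [ 75  74  73 ...  69  69  69]
 [ 73  73  72 ...  69  69  70]
 ...
 [242 242 241 ...  71  74  74]
 [241 242 237 ...  71  71  73]
 [242 242 232 ...  66  69  71]]
[[ 43  42  38  33  31  34  31  30  32  38  38  45  57  43  34  33  34  33  31  35  32  35  56  71  74  69  57  44]
 [ 40  36  33  31  30  33  31  30  32  39  43  51  63  43  33  34  33  32  30  34  33  40  60  71  71  57  45  34]
 [ 35  33  34  31  32  32  30  29  30  38  48  58  58  40  34  33  33  32  27  30  33  41  54  60  59  50  39  36]
 [ 45  44  36  32  31  34  33  32  34  37  47  62  51  39  33  32  33  32  29  32  40  46  49  50  53  49  41  35]
 [ 72  70  54 
[... 1356 characters left out ...]
  70  61]
 [ 69  66  64  64  64  78 109 113  71  30  26  35  69 117 119  87  50  34  37  51  59  64  67  71  74  76  72  60]
 [ 85  72  68  63  64  79 107 113  70  33  30  40  72 117 119  81  44  31  38  53  59  63  66  71  75  76  70  59]
 [128 123 108  83  71  72  95 103  66  35  34  44  76 117 118  81  42  34  44  57  61  64  66  68  73  73  67  57]
 [143 172 164 128 122 109  88  76  48  32  38  45  78 119 119  88  49  45  56  61  63  64  67  69  70  69  61  55]
 [110 130 139 144 170 165 130 115  71  33  31  36  70 110 112  84  58  55  62  63  65  67  69  70  70  68  62  52]
 [ 93  96 101 109 130 140 145 156  99  34  23  21  38  60  64  59  60  60  62  64  68  68  71  70  70  68  59  53]]
```

The scene view shows the key hanging above the switch: head bottom near crop (310,322), blade down to about (315,360), slot at (300-317,370-395). I'll go down a few mm and look closely.

Emit:
{"name": "jog_arm", "arguments": {
  "deltas": "0 0.001 0.006 0 0 0 1;0 0 0 0 0 0 1;0 0 0 0 0 0 1",
  "squeeze": 70
}}

```text
clock: 12.48
ee_pos: [0.4551, -0.0953, 0.1494]
tcp_rot: [0.678, 0.735, -0.0, -0.0]
force: [-0.5, -0.2, -0.7]
width: 0.076
finger_force: 70.0
```

```bash
python3 go.py .4545 -.0955 .145
python3 - <<'E'
from station import env
import cv2,numpy as np,pickle
c=env.camera("scene");t=env.camera("top");pickle.dump(dict(scene=c,top=t),open("c4.pkl","wb"))
a=cv2.resize(c["image"][215:260,312:347,::-1],(467,600),interpolation=cv2.INTER_CUBIC)
b=cv2.resize(t["image"][250:310,330:364,::-1],(330,600),interpolation=cv2.INTER_CUBIC)
o=np.hstack([a,b]);o=(255*(o/255.)**.6).astype(np.uint8)
cv2.imwrite("pics/c4.png",o)
E
```

```text
clock 12.4833 pos [ 0.4551 -0.0953  0.1494] phi 0.0808 tilt [-0.0006  0.0001] F [-0.5 -0.2 -0.7] M [0.02 0.01 0.02] q [-0.33 -0.07  1.7  -0.    1.51 -0.41]
tool delta [-0.0001 -0.0006  0.0044]
```

View pics/c4.png

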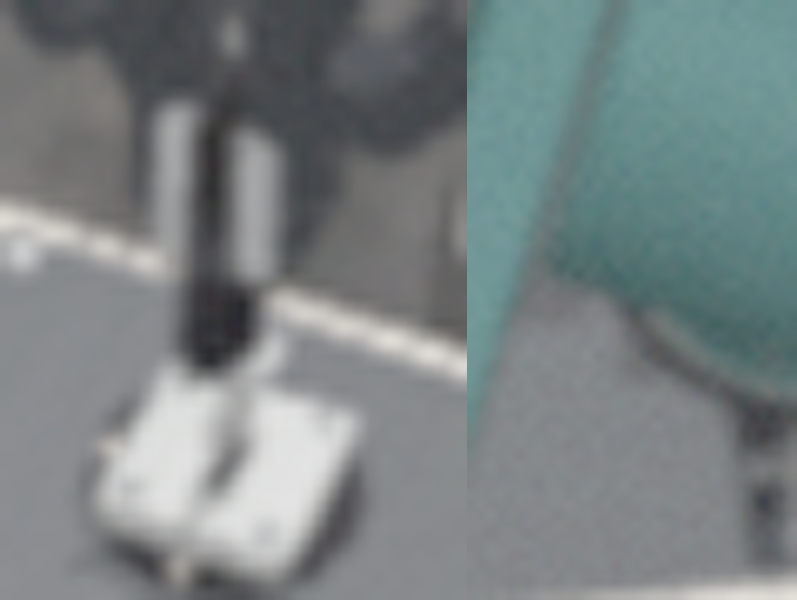

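The scene crop shows the key's collar centred near (225,365) and the blade reaching down to the slot, whose near end is at (208,490). It looks at most a few mm short in y, so I'll probe by touch.

Emit:
{"name": "jog_arm", "arguments": {
  "deltas": "0 0 0.003 0 0 0 1;0 0 0.003 0 0 0 1;0 0 0 0 0 0 1;0 0 0 0 0 0 1"
}}

```text
clock: 12.92
ee_pos: [0.4551, -0.0951, 0.1435]
tcp_rot: [0.678, 0.735, 0.0, -0.0]
force: [0.6, -0.3, 0.5]
width: 0.082
finger_force: 70.0
```

Emit:
{"name": "jog_arm", "arguments": {
  "deltas": "0 0 0.002 0 0 0 1;0 0 0 0 0 0 1"
}}

```text
clock: 13.08
ee_pos: [0.4551, -0.095, 0.1413]
tcp_rot: [0.678, 0.735, 0.0, -0.0]
force: [-0.8, 1.2, 0.3]
width: 0.078
finger_force: 70.1
```

```bash
python3 go.py .4545 -.0955 .145
```

```text
clock 13.0833 pos [ 0.4551 -0.095   0.1413] phi 0.0812 tilt [-0.0005  0.0009] F [-0.8  1.2  0.3] M [ 0.29 -0.03  0.04] q [-0.33 -0.06  1.71  0.    1.49 -0.41]
tool delta [-0.0004 -0.0006 -0.0037]
```

Emit:
{"name": "jog_arm", "arguments": {
  "deltas": "0 0 0.002 0 0 0 1;0 0 0 0 0 0 1"
}}

```text
clock: 13.25
ee_pos: [0.455, -0.0951, 0.1392]
tcp_rot: [0.678, 0.735, 0.0, -0.0]
force: [-0.6, 1.4, 0.6]
width: 0.079
finger_force: 70.1
```

Emit:
{"name": "jog_arm", "arguments": {
  "deltas": "0 0 0.002 0 0 0 1;0 0 0 0 0 0 1"
}}

```text
clock: 13.42
ee_pos: [0.4551, -0.0951, 0.1373]
tcp_rot: [0.678, 0.735, 0.0, -0.0]
force: [-0.9, 2.2, 0.0]
width: 0.076
finger_force: 70.1
```

```bash
python3 go.py .4545 -.0955 .145
```

```text
clock 13.4167 pos [ 0.4551 -0.0951  0.1373] phi 0.0812 tilt [-0.0004  0.0006] F [-0.9  2.2  0. ] M [ 0.48 -0.02  0.01] q [-0.33 -0.06  1.72  0.    1.49 -0.41]
tool delta [-0.0003 -0.0006 -0.0077]
```

Emit:
{"name": "jog_arm", "arguments": {
  "deltas": "0.0006 -0.0003 0.002 0 0 0 1;0 0 0.002 0 0 0 1;0 0 0 0 0 0 1"
}}

```text
clock: 13.67
ee_pos: [0.4546, -0.0948, 0.1331]
tcp_rot: [0.678, 0.735, -0.0, -0.0]
force: [0.8, 2.0, -1.4]
width: 0.082
finger_force: 70.0
```

Emit:
{"name": "jog_arm", "arguments": {
  "deltas": "0.001 0 0.002 0 0 0 1;-0.002 0 0.001 0 0 0 1;0.002 0 0.001 0 0 0 1;-0.002 0 0.001 0 0 0 1;0.002 0 0 0 0 0 1;-0.001 0 0 0 0 0 1"
}}

```text
clock: 14.17
ee_pos: [0.455, -0.0948, 0.1289]
tcp_rot: [0.678, 0.735, -0.0, 0.0]
force: [-0.2, 3.1, 3.2]
width: 0.082
finger_force: 70.5
```

```bash
python3 go.py .4545 -.0955 .121
```

```text
clock 14.1667 pos [ 0.455  -0.0948  0.1289] phi 0.0812 tilt [ 0.0004 -0.0004] F [-0.2  3.1  3.2] M [0.44 0.1  0.03] q [-0.33 -0.06  1.73 -0.    1.47 -0.41]
tool delta [-0.0007 -0.0005  0.0079]
```

Emit:
{"name": "jog_arm", "arguments": {
  "deltas": "0.0015 0 0.001 0 0 0 1;-0.002 0 0.001 0 0 0 1;0.002 0 0.001 0 0 0 1;-0.002 0 0.001 0 0 0 1;0.002 0 0.001 0 0 0 1;-0.002 0 0.001 0 0 0 1;0.002 0 0.001 0 0 0 1;-0.002 0 0.001 0 0 0 1;0.002 0 0 0 0 0 1;-0.001 0 0 0 0 0 1"
}}

```text
clock: 15.0
ee_pos: [0.455, -0.0944, 0.1216]
tcp_rot: [0.678, 0.735, 0.0, 0.0]
force: [-1.5, 2.6, 6.9]
width: 0.082
finger_force: 71.1
```

```bash
python3 go.py .4545 -.0955 .121
```

```text
clock 15.0 pos [ 0.455  -0.0944  0.1216] phi 0.0812 tilt [ 0.0007 -0.0006] F [-1.5  2.6  6.9] M [0.58 0.36 0.04] q [-0.33 -0.05  1.74 -0.    1.45 -0.41]
tool delta [-0.0011 -0.0006  0.0006]
```

Emit:
{"name": "jog_arm", "arguments": {
  "deltas": "0.001 0 0.001 0 0 0 1;-0.002 0 0.001 0 0 0 1;0.002 0 0.001 0 0 0 1;-0.001 0 0 0 0 0 1;0 0 0 0 0 0 1"
}}

```text
clock: 15.42
ee_pos: [0.4555, -0.0944, 0.1214]
tcp_rot: [0.678, 0.735, 0.001, 0.001]
force: [-6.9, 2.5, 19.1]
width: 0.077
finger_force: 72.6
```

```bash
python3 go.py .4545 -.0955 .121
```

```text
clock 15.4167 pos [ 0.4555 -0.0944  0.1214] phi 0.0812 tilt [ 0.0027 -0.0008] F [-6.9  2.5 19.1] M [0.68 1.16 0.01] q [-0.33 -0.05  1.74  0.    1.45 -0.41]
tool delta [-0.001  -0.0011  0.0004]
```

Emit:
{"name": "jog_arm", "arguments": {
  "deltas": "0 0 -0.001 0 0 0.1 1;0 0 0 0 0 0.1 1;0 0 0 0 0 0.1 1;0 0 0 0 0 0.1 1;0 0 0 0 0 0.1 1;0 0 0 0 0 0.1 1;0 0 0 0 0 0 1",
  "squeeze": 90
}}

```text
clock: 16.0
ee_pos: [0.4557, -0.0948, 0.1215]
tcp_rot: [0.866, 0.501, 0.001, 0.002]
force: [-4.0, 2.0, 14.0]
width: 0.074
finger_force: 89.3
```

```bash
python3 go.py .4545 -.0955 .121
```

```text
clock 16.0 pos [ 0.4557 -0.0948  0.1215] phi -0.5221 tilt [ 0.0029 -0.0018] F [-4.  2. 14.] M [0.36 0.8  0.02] q [-0.33 -0.05  1.74 -0.    1.45  0.2 ]
tool delta [-0.0012 -0.0007  0.0005]
```

Emit:
{"name": "jog_arm", "arguments": {
  "deltas": "0 0 0 0 0 0.1 1;0 0 0 0 0 0.1 1;0 0 0 0 0 0.1 1;0 0 0 0 0 0.1 1;0 0 0 0 0 0.1 1;0 0 0 0 0 0.1 1;0 0 0 0 0 0.1 1;0 0 0 0 0 0.1 1;0 0 0 0 0 0 1"
}}

```text
clock: 16.75
ee_pos: [0.4554, -0.0951, 0.1215]
tcp_rot: [0.992, 0.124, 0.001, 0.001]
force: [-4.2, 0.7, 14.7]
width: 0.069
finger_force: 89.2
```

Emit:
{"name": "jog_arm", "arguments": {
  "deltas": "0 0 0 0 0 0.1 1;0 0 0 0 0 0.08 1;0 0 0 0 0 0.04 1;0 0 0 0 0 0 1;0 0 0 0 0 0 1"
}}

```text
clock: 17.17
ee_pos: [0.4554, -0.095, 0.1215]
tcp_rot: [1.0, 0.016, 0.001, 0.001]
force: [-4.4, 1.1, 14.7]
width: 0.073
finger_force: 89.2
```

```bash
python3 go.py .4545 -.0955 .121
```

```text
clock 17.1667 pos [ 0.4554 -0.095   0.1215] phi -1.5388 tilt [ 0.0022 -0.0021] F [-4.4  1.1 14.7] M [0.3  0.98 0.08] q [-0.33 -0.05  1.74 -0.    1.45  1.21]
tool delta [-0.0009  0.0005  0.0005]
```

Emit:
{"name": "jog_arm", "arguments": {
  "deltas": "0 0 0 0 0 0.05 1;0 0 0 0 0 0 1;0 0 0 0 0 0 1"
}}

```text
clock: 17.42
ee_pos: [0.4553, -0.095, 0.1215]
tcp_rot: [1.0, -0.009, 0.001, 0.001]
force: [-4.6, 1.5, 14.5]
width: 0.072
finger_force: 89.2
```

```bash
python3 go.py .4545 -.0955 .121
python3 - <<'E'
from station import env
import cv2,numpy as np
c=env.camera("scene")
a=cv2.resize(c["image"][200:310,255:365,::-1],(600,600),interpolation=cv2.INTER_CUBIC)
cv2.imwrite("pics/c5.png",(255*(a/255.)**.6).astype(np.uint8))
E
```

```text
clock 17.4167 pos [ 0.4553 -0.095   0.1215] phi -1.5888 tilt [ 0.0021 -0.0021] F [-4.6  1.5 14.5] M [0.24 0.91 0.08] q [-0.33 -0.05  1.74 -0.    1.45  1.26]
tool delta [-0.0008  0.0005  0.0005]
```

View pics/c5.png

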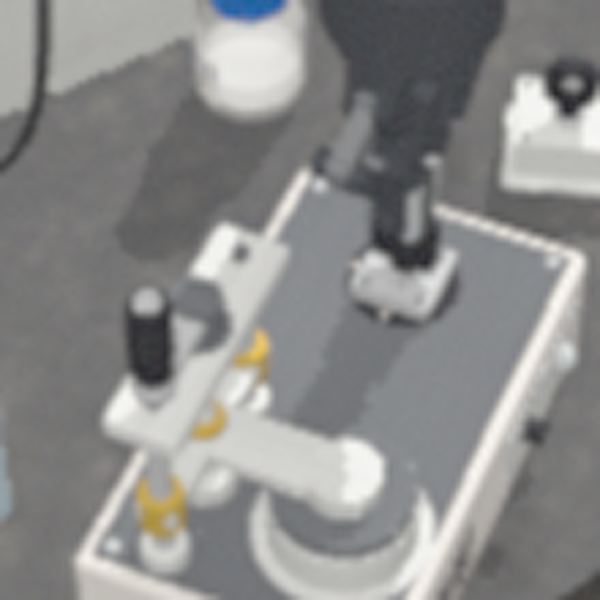

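The picture shows the key home in the switch at (405,280), the lid seated on the collar and the round key still in its stand. I'll turn a little further to find the stop.

Emit:
{"name": "jog_arm", "arguments": {
  "deltas": "0 0 0 0 0 0.06 1;0 0 0 0 0 0 1;0 0 0 0 0 0 1"
}}

```text
clock: 17.72
ee_pos: [0.4553, -0.0949, 0.1215]
tcp_rot: [0.999, -0.039, 0.001, 0.001]
force: [-5.0, 1.5, 15.1]
width: 0.073
finger_force: 89.3
```

```bash
python3 go.py .4545 -.0955 .121
```

```text
clock 17.7167 pos [ 0.4553 -0.0949  0.1215] phi -1.6483 tilt [ 0.0021 -0.0021] F [-5.   1.5 15.1] M [0.21 0.96 0.26] q [-0.33 -0.05  1.74 -0.    1.45  1.32]
tool delta [-0.0008  0.0006  0.0005]
```

Emit:
{"name": "jog_arm", "arguments": {
  "deltas": "0 0 0 0 0 0.06 1;0 0 0 0 0 0 1;0 0 0 0 0 0 1"
}}

```text
clock: 17.97
ee_pos: [0.4553, -0.0949, 0.1215]
tcp_rot: [0.998, -0.068, 0.001, 0.001]
force: [-4.4, 1.0, 14.5]
width: 0.072
finger_force: 89.6
```

```bash
python3 go.py .4545 -.0955 .121
```

```text
clock 17.9667 pos [ 0.4553 -0.0949  0.1215] phi -1.7078 tilt [ 0.002  -0.0022] F [-4.4  1.  14.5] M [0.23 0.98 0.37] q [-0.33 -0.05  1.74 -0.    1.45  1.38]
tool delta [-0.0008  0.0007  0.0005]
```

Torque rose to 0.26 and then 0.37 N m, so the key is against its stop. It is gripped, home and held. Handing in.

```bash
python3 -c "
from station import env
print(env.finish_job())"
```

```text
the job is handed in; nothing more can be done
None
```

I wound the crank clockwise to its stop with the lid down, and pushed the lamp key home. I turned it to its stop and handed in at about 18 s, still gripping it (90 N); the hand-in gave no verdict, and the crank moved only about 12.5 rad, so I took the lid as shut because the crank stopped hard (27 N).

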